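# Index the owl round in the carver's swivel jaw

### The arm

A 7-joint arm with a two-finger parallel gripper is mounted at the origin on the work surface. World frame = base frame: x ahead of the robot, y to its left, z up, the work surface at z = 0. Lengths are in mm, angles in rad, forces in N, time in s.
With the tool pointing down it reaches from about 400 to 925 mm from the base axis. Payload 5.6 kg.
Tool frame: the origin (TCP) lies on the centre line of the jaws, within the pads' length; the fingertips stand 14 mm ahead of it and the grasp point (between the pads) lies 5 mm behind it; z points along the fingers, y is the line along which they close (so a half turn about z gives the same grasp; the last joint's range is limited). The gripper opens to 85 mm and grips with 20 to 120 N. Pads are 22 mm wide; open, the fingers measure 114 mm over their backs; the gripper's body (76 mm by 85 mm) begins 54 mm behind the grasp point. The pads swing forward as they close: fully open they stand 13 mm farther back than shut.
Start: joints at [1.065, 0.468, -0.012, 1.603, 0.006, 1.071, -0.056], TCP at [290.158, -581.65, 221.19] pointing down, gripper open.
Joint ranges: [-2.53, 2.53], [-0.31, 2.02], [-1.57, 1.55], [0.28, 2.44], [-1.29, 4.43], [0.15, 1.84], [-2.92, 2.92]. Speed limits (rad/s): [2.57, 2.57, 3.14, 3.14, 3.14, 3.14, 3.14].

### API

Orientations are given as a 3x3 rotation matrix whose columns are the frame's x, y, z axes.
In Python, from cell import arm, read_camera, ticket gives the robot as it stands. The module is installed in compiled form; this text tells all that it offers.
- The arm moves only by the tool drive_tool, never from a script. Its argument "steps" is a list of rows, each a list of 5 numbers: the shift along the world's x, y, z normalised to -1 to 1, where 1 is 0.2 m, then the turn about the world's z normalised to -1 to 1, where 1 is 180 degrees, then the closure, from -1 (fully open) to 1 (shut). In form: [[x, y, z, turn, jaw], ...]. A call has exactly 10 rows; each row is the pose to reach, as a shift and turn from the pose commanded when the call began, turning the shorter way round; what a row does not reach only later rows make up. A row lasts 1/10 s, in which the tool goes at most 50 mm and 8.59 degrees, less where a joint would pass 70% of its speed; a pose out of reach is approached as far as the arm can. A call with a number of a shift or a turn outside -1 to 1 is refused whole. A call with a gripper value outside its range is refused whole. The fingers move at their own pace and stop on an object; "newtons" is the grip in N (left out, the last holds). Time passes only in rows, so rows that repeat a pose let the fingers close, or fill a call up. It gives the time, the measured TCP pose, the force, the opening and the grip force at its end, in the units of the state.
- arm.read_state(): the state, without advancing time (a new reading comes with each control period).
- read_camera(name): name is "scene" or "top"; returns a dict with "color" (384x512x3 uint8, blue, green, red), "depth" (384x512 float32, mm along the optical axis (not along the pixel's ray), 0 where there is no reading), "intrinsics" (3x3 intrinsics, pixels), "camera_from_world" (4x4, takes a point from world to camera coordinates). Camera axes: x right, y down, z forward; pixel columns grow to the right and rows downward; lengths in mm; the calibration is good to about 2 mm. A picture is of the moment at which its call begins.
- ticket.finish_job(): hands the job in; it is judged then, once.
The state is a dict: "clock": time; "q": joint angles; "dq": joint speeds; "joint_efforts": joint torques, N m; "tcp_pos": TCP position; "tool_rot": TCP orientation; "wrist_force": force on the tool from outside, world axes, zero at the start; "moment": the same for the moment, N m; "gripper_width": opening from 0.0 (shut) to 1.0 (fully open); "gripper_force": force on a finger pad.
Only numpy, scipy, OpenCV 4.12 (cv2) and the standard library are available. Lean on these libraries where they do the work, as an engineer would, in place of code of your own. Each camera call takes 0.05 s, during which the arm holds its last target. There are 200 camera calls.

### The job

Turn the boxwood owl round to the other position of its swivel jaw: pull up the brass T-knob of the index plunger and twist it counterclockwise (seen from above) so that it stays out by itself, let go of it, and swing the jaw by its upright wooden post round to the other stop. Then twist the knob back so that the pin drops fully home in the second notch, and leave the tin canister and the grey stone where they are.

Things in the scene. Friction and masses are not known exactly. Their poses are not given: they have to be found in the camera images.
- knob_grip (a point): Grip point at the centre of the brass T-knob on top of the plunger: a bar 40 mm long (its own y axis), 14 mm wide (its own x axis, the direction to pinch it) and 22 mm high (11 mm above and below this point), on a thin upright stem. Locked, this point is 102 mm above the table and the bar points at the swivel axis, 65 mm away. Below it the slotted steel collar ends 72 mm above the table. Nothing else in reach of fingers at this height except the wooden post.
- handle_grip (a point): Grip point of the upright round wooden post that swings the jaw, 16 mm in diameter, 100 mm above the table and 12 mm below the post's top, 75 mm from the swivel axis. The owl in the jaw beside it reaches only 76 mm above the table.
- pivot (a point): Point on the table on the vertical swivel axis of the fixture; the fixture is fixed to the table and its z axis is up. In this frame the plunger stands at x 0, y -65 mm; the post starts at x 38, y 65 mm and ends, swung counterclockwise seen from above, at x -38, y 65 mm.
- swivel (a joint): Angle of the swivel jaw in rad, counterclockwise from above: 0 at the first stop and notch (start), 1.047 (60 degrees) at the other stop and notch. It turns only with the plunger out, stays where it is left (about 1 N at the post moves it), and the round-ended pin finds the notch if the jaw is within about 3 degrees of the stop.
- plunger (a joint): Lift of the plunger and its knob in m: 0 fully home (locked), 0.024 at the top of its travel; a spring pulls it down with 4 to 8 N. Its cross pin comes clear of the slotted collar at a lift of 0.014; twisted there and let go, it rests on the collar at 0.014, held out. With the knob twisted back over the slot it springs down, home if a notch is below.
- knob (a joint): Twist of the knob in rad, counterclockwise from above: 0 in line with the slot, locked or able to drop (within about 0.15); it can turn only when lifted clear; from 0.5 up to its stop at 1.25 it rests safely held out; about 1.0 is ample.
- canister_center (a point): Centre, half-way up, of the small round tin screw-top canister, 43 mm in diameter and 36 mm high, standing loose on the table beside the fixture: not to be moved.
- stone_center (a point): Centre of the grey ceramic stone, 75 x 25 x 13 mm, lying loose on the table beside the fixture: not to be moved.
Mind the look-alikes: they are no part of the job. Of the things that look like the part that bears knob_grip, the middle-sized one is meant.

How it is judged:
By the outcome, as a careful person would: the job done as asked, in the order asked, and still so for the second after the job is handed in, with the robot touching nothing.
It also fails if it takes over 54 s, if anything falls off the work surface, if the arm or the gripper's body presses on something with over 40 N, if the wrist force passes 120 N, or if a joint passes its speed limit or range.

## Working session

There is one attempt and no reset: what is moved stays moved. The work goes in short steps, Python scripts to look and compute and a tool call to move; the robot and the scene stay as the last step left them, time stands still between calls to the robot, and variables do not carry over. Pictures are saved under pics/ and viewed, at most 10 in all, crops included, and the job is handed in when it is done.

Besides the shell and the picture viewer there is one more tool, called as name(argument=value, ...), one argument or row to a line, values as JSON. drive_tool: Moves the arm, as the interface text tells. Its arguments: {"type":"object","properties":{"steps":{"type":"array"},"newtons":{"type":"number"}},"required":["steps"]}

```bash
mkdir -p pics
cat > h.py <<'E'
import numpy as np, cv2
from cell import arm, read_camera, ticket
def world(c):
    d=c["depth"].astype(float);K=c["intrinsics"];T=np.linalg.inv(c["camera_from_world"])
    v,u=np.mgrid[:d.shape[0],:d.shape[1]]
    P=np.stack([(u-K[0,2])/K[0,0]*d,(v-K[1,2])/K[1,1]*d,d,np.ones_like(d)],-1)@T.T
    P[d==0]=np.nan
    return P[...,:3]
E
python3 - <<'E'
from h import *
s=arm.read_state();print(s)
for n in("top","scene"):
    c=read_camera(n);np.savez(n+"0.npz",**c)
    cv2.imwrite(f"pics/{n}0.png",cv2.resize(c["color"],(800,600)))
    print(n,c["intrinsics"].tolist(),np.linalg.inv(c["camera_from_world"]).round(3).tolist())
E
```

```text
{'clock': 0.0, 'q': array([ 1.06498491,  0.46839056, -0.01160263,  1.6036305 ,  0.00600714,
        1.07137733, -0.05629784]), 'dq': array([ 0.00104349, -0.0005186 , -0.00025317,  0.00130957, -0.00022966,
        0.00097689,  0.00090133]), 'joint_efforts': array([ 8.10295060e-04, -5.32384872e+01,  2.12415674e-02, -2.51307178e+01,
        1.12693972e-02,  7.73031672e-03, -1.73918544e-06]), 'tcp_pos': array([ 289.88257964, -581.13998922,  220.22680074]), 'tool_rot': array([[ 8.94826901e-01,  4.46412364e-01, -9.04965148e-04],
       [ 4.46413263e-01, -8.94825614e-01,  1.52275798e-03],
       [-1.30008006e-04, -1.76659324e-03, -9.99998431e-01]]), 'wrist_force': array([0.08319873, 0.00772305, 0.42289844]), 'moment': array([ 0.00424905, -0.03199423, -0.01841959]), 'gripper_force': 0.0, 'gripper_width': 1.0007076423375616}
top [[422.34159101336763, 0.0, 256.2046955847633], [0.0, 422.34159101336763, 191.04417471808458], [0.0, 0.0, 1.0]] [[0.022, -0.997, 0.073, 523.771], [-1.0, -0.022, 0.006, -2.366], [-0.005, -0.073, -0.997, 775.67], [0.0, 0.0, 0.0, 1.0]]
scene [[462.7249423684462, 0.0, 262.09949493327514], [0.0, 462.7249423684462, 189.50999162181182], [0.0, 0.0, 1.0]] [[0.338, 0.647, -0.683, 1241.741], [0.941, -0.242, 0.236, -227.772], [-0.012, -0.723, -0.691, 750.918], [0.0, 0.0, 0.0, 1.0]]
```

View pics/top0.png

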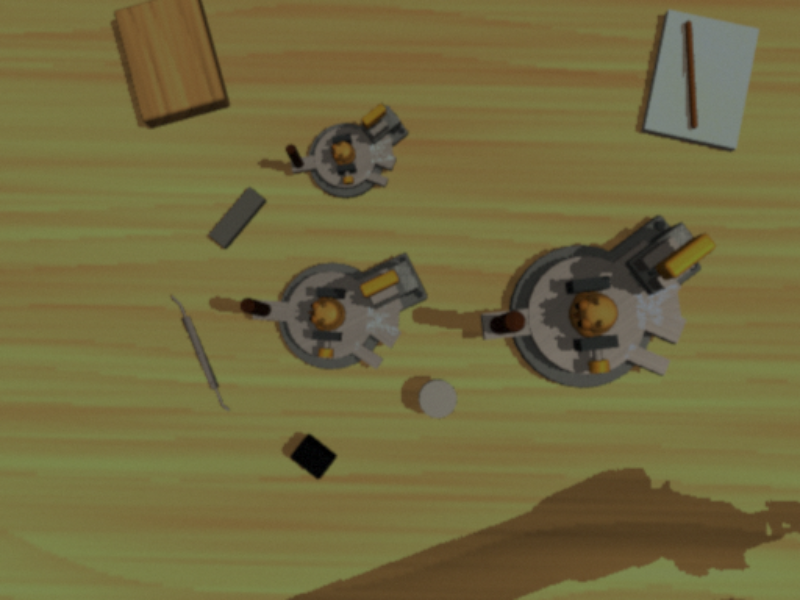

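View pics/scene0.png

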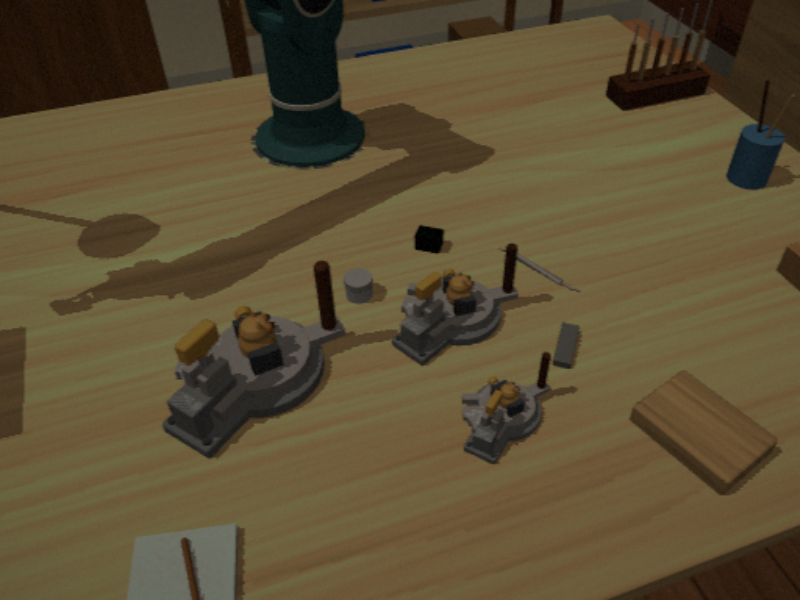

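Three similar fixtures are visible in the top view: small (345,155), middle (340,315) and large (600,315). The middle one fits "middle-sized", and its knob is at (380,284) and its post at (255,307). I'll confirm this with a crop and measure.

Run:
```python
from h import *
for n in("top","scene"):
    c=dict(np.load(n+"0.npz"));P=world(c);col=c["color"].astype(int)
    x0,x1,y0,y1=(130,300,140,260) if n=="top" else (235,345,145,240)
    hsv=cv2.cvtColor(c["color"],cv2.COLOR_BGR2HSV).astype(int)
    reg=np.zeros(P.shape[:2],bool);reg[y0:y1,x0:x1]=1
    z=P[...,2]
    for name,m in(("knob",reg&(z>88)&(z<125)&(hsv[...,1]>130)&(hsv[...,2]>90)),("post",reg&(z>80)&(z<125)&(hsv[...,2]<80)),("all80",reg&(z>85)&(z<130))):
        k,L,st,ce=cv2.connectedComponentsWithStats(m.astype(np.uint8))
        for i in range(1,k):
            if st[i,4]<15: continue
            q=P[L==i];ext=q[q[:,2]>q[:,2].max()-6]
            cxy,ev=np.linalg.eigh(np.cov(ext[:,:2].T))
            r=cv2.minAreaRect(ext[:,:2].astype(np.float32))
            print(n,name,st[i,4],ce[i].round(1),"z",np.percentile(q[:,2],[5,50,95]).round(1),"top mean",ext.mean(0).round(1),"axis",np.degrees(np.arctan2(ev[1,1],ev[0,1])).round(1),"rect",np.round(r[0],1),np.round(r[1],1),round(r[2],1))
    if n=="top": cv2.imwrite("pics/crop1.png",cv2.resize(c["color"][y0:y1,x0:x1],None,fx=4.5,fy=4.5,interpolation=cv2.INTER_CUBIC))
```

```text
top knob 196 [242.5 180.9] z [109.9 111.7 113.7] top mean [587.6  23.8 111.8] axis 117.4 rect [587.6  23.9] [12.7 38.2] 26.9
top post 115 [160.3 196.1] z [ 83.6 109.7 112.3] top mean [561.6 156.1 110.6] axis 155.2 rect [561.8 156.5] [13.7 14.8] 64.6
top all80 240 [242.9 181.6] z [102.1 111.4 113.6] top mean [587.2  23.6 111.6] axis 117.5 rect [587.1  23.6] [13.9 39.7] 26.9
top all80 107 [159.9 195.9] z [ 89.5 109.9 112.3] top mean [561.6 156.1 110.6] axis 155.2 rect [561.8 156.5] [13.7 14.8] 64.6
scene knob 81 [273.9 179.4] z [110.5 112.5 114.1] top mean [590.1  23.7 112.4] axis 117.1 rect [589.1  23.7] [14.6 38.9] 30.4
scene post 100 [327. 163.] z [ 81.4 100.4 112.4] top mean [565.7 155.7 111.2] axis 137.2 rect [564.6 156.3] [11.1 14.2] 68.0
scene post 119 [274.3 185.5] z [ 87.6 101.1 109.8] top mean [596.1  23.6 108.5] axis 111.8 rect [595.5  24.8] [10.7 38.8] 11.6
scene all80 88 [327.2 161.7] z [ 87.  103.3 112.5] top mean [565.8 156.4 111.2] axis 115.3 rect [565.1 156.3] [14.  13.4] 79.2
scene all80 200 [274.1 182.8] z [ 92.9 108.2 113.9] top mean [591.   23.8 112.1] axis 117.3 rect [589.5  23.9] [14.7 39.1] 28.2
```

View pics/crop1.png

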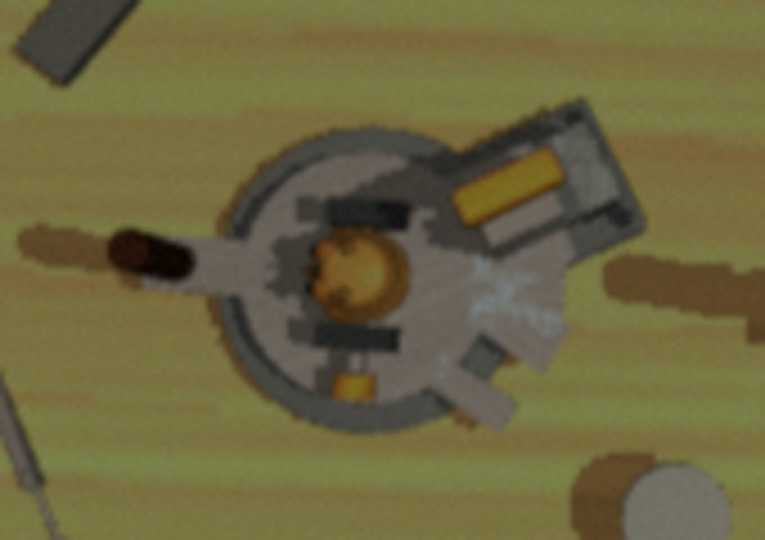

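The crop shows the middle fixture: brass T-bar at (510,187) and dark post at (150,255). Its size matches (40 mm bar, tops at 112–113 mm), and the post–knob geometry agrees with the text. That gives:
- **Knob:** about (588.3, 23.8), with a frame yaw of 27.2°.
- **Pivot:** (558.5, 81.6).
- **Post:** from (562.5, 156.8) to (495, 122).

I'm moving above the knob now.

drive_tool(
  steps=[
    [0.05, 0.1, 0, 0.017, -1],
    [0.1, 0.2, 0, 0.034, -1],
    [0.15, 0.3, 0, 0.05, -1],
    [0.2, 0.4, 0, 0.067, -1],
    [0.25, 0.5, 0, 0.084, -1],
    [0.3, 0.6, 0, 0.1, -1],
    [0.35, 0.7, 0, 0.118, -1],
    [0.4, 0.8, 0, 0.134, -1],
    [0.45, 0.9, 0, 0.151, -1],
    [0.5, 1.0, 0, 0.168, -1],
  ],
  newtons=60,
)

```text
clock: 1.1
tcp_pos: [391.0, -380.0, 221.3]
tool_rot: [[0.545, 0.839, 0.0], [0.839, -0.545, -0.0], [-0.0, 0.0, -1.0]]
wrist_force: [0.1, -0.6, -0.3]
gripper_width: 0.998
gripper_force: 0.0
```

drive_tool(
  steps=[
    [0.05, 0.1, 0, 0.017, -1],
    [0.1, 0.2, 0, 0.034, -1],
    [0.15, 0.3, 0, 0.05, -1],
    [0.2, 0.4, 0, 0.067, -1],
    [0.25, 0.5, 0, 0.084, -1],
    [0.3, 0.6, 0, 0.1, -1],
    [0.35, 0.7, 0, 0.118, -1],
    [0.4, 0.8, 0, 0.134, -1],
    [0.45, 0.9, 0, 0.151, -1],
    [0.5, 1.0, 0, 0.168, -1],
  ],
)

```text
clock: 2.1
tcp_pos: [490.9, -180.0, 221.2]
tool_rot: [[0.048, 0.999, 0.0], [0.999, -0.048, -0.0], [-0.0, 0.0, -1.0]]
wrist_force: [0.4, 0.2, -0.8]
gripper_width: 0.999
gripper_force: 0.0
```

drive_tool(
  steps=[
    [0.05, 0.1, 0, 0.017, -1],
    [0.1, 0.2, 0, 0.034, -1],
    [0.15, 0.3, 0, 0.05, -1],
    [0.2, 0.4, 0, 0.067, -1],
    [0.25, 0.5, 0, 0.084, -1],
    [0.3, 0.6, 0, 0.1, -1],
    [0.37, 0.75, 0, 0.126, -1],
    [0.44, 0.88, 0, 0.148, -1],
    [0.49, 1.0, 0, 0.168, -1],
    [0.49, 1.0, 0, 0.168, -1],
  ],
)

```text
clock: 3.1
tcp_pos: [589.2, 24.0, 221.2]
tool_rot: [[-0.465, 0.885, 0.001], [0.885, 0.465, 0.003], [0.002, 0.002, -1.0]]
wrist_force: [-0.6, -0.2, 0.8]
gripper_width: 1.001
gripper_force: 0.0
```

Run:
```python
from h import *
for i in range(3):
    read_camera("top"); s=arm.read_state(); print(s["clock"],s["tcp_pos"].round(2),np.abs(s["dq"]).max().round(4),np.degrees(np.arctan2(*s["tool_rot"][1::-1,1])).round(2))
```

```text
3.15 [588.59  21.24 220.97] 0.0435 27.51
3.2 [588.23  19.24 220.82] 0.0281 27.33
3.25 [588.06  17.99 220.82] 0.019 27.23
```

drive_tool(
  steps=[
    [0, 0.027, 0, 0, -1],
    [0, 0.027, -0.1, 0, -1],
    [0, 0.027, -0.2, 0, -1],
    [0, 0.027, -0.3, 0, -1],
    [0, 0.027, -0.4, 0, -1],
    [0, 0.027, -0.48, 0, -1],
    [0, 0.027, -0.55, 0, -1],
    [0, 0.027, -0.6, 0, -1],
    [0, 0.027, -0.615, 0, -1],
    [0, 0.027, -0.615, 0, -1],
  ],
)

```text
clock: 4.25
tcp_pos: [588.2, 23.8, 98.0]
tool_rot: [[-0.458, 0.889, -0.0], [0.889, 0.458, 0.0], [0.0, -0.0, -1.0]]
wrist_force: [0.0, -0.4, 0.8]
gripper_width: 1.001
gripper_force: 0.0
```

drive_tool(
  steps=[
    [0, 0, 0, 0, 0],
    [0, 0, 0, 0, 0.3],
    [0, 0, 0, 0, 0.5],
    [0, 0, 0, 0, 1],
    [0, 0, 0, 0, 1],
    [0, 0, 0, 0, 1],
    [0, 0, 0, 0, 1],
    [0, 0, 0, 0, 1],
    [0, 0, 0, 0, 1],
    [0, 0, 0, 0, 1],
  ],
)

```text
clock: 5.25
tcp_pos: [588.5, 23.8, 98.6]
tool_rot: [[-0.458, 0.889, 0.001], [0.889, 0.458, 0.0], [-0.0, 0.001, -1.0]]
wrist_force: [-0.6, 0.9, 5.6]
gripper_width: 0.134
gripper_force: 59.0
```

drive_tool(
  steps=[
    [0, 0, 0.01, 0, 1],
    [0, 0, 0.025, 0, 1],
    [0, 0, 0.04, 0, 1],
    [0, 0, 0.055, 0, 1],
    [0, 0, 0.07, 0, 1],
    [0, 0, 0.085, 0, 1],
    [0, 0, 0.095, 0, 1],
    [0, 0, 0.1, 0, 1],
    [0, 0, 0.1, 0, 1],
    [0, 0, 0.1, 0, 1],
  ],
)

```text
clock: 6.25
tcp_pos: [588.0, 23.7, 118.0]
tool_rot: [[-0.458, 0.889, -0.0], [0.889, 0.458, -0.0], [0.0, -0.0, -1.0]]
wrist_force: [2.7, 1.0, -7.6]
gripper_width: 0.132
gripper_force: 58.5
```

Run:
```python
from h import *
c=read_camera("scene");cv2.imwrite("pics/s1.png",cv2.resize(c["color"][110:250,210:380],None,fx=4.5,fy=4.2,interpolation=cv2.INTER_CUBIC))
s=arm.read_state();print(s["wrist_force"],s["moment"],s["tcp_pos"])
```

```text
[ 1.65540525  0.41372994 -7.43308601] [ 0.13562683 -0.65539277  0.06600361] [588.02883524  23.74521579 118.01596486]
```

View pics/s1.png

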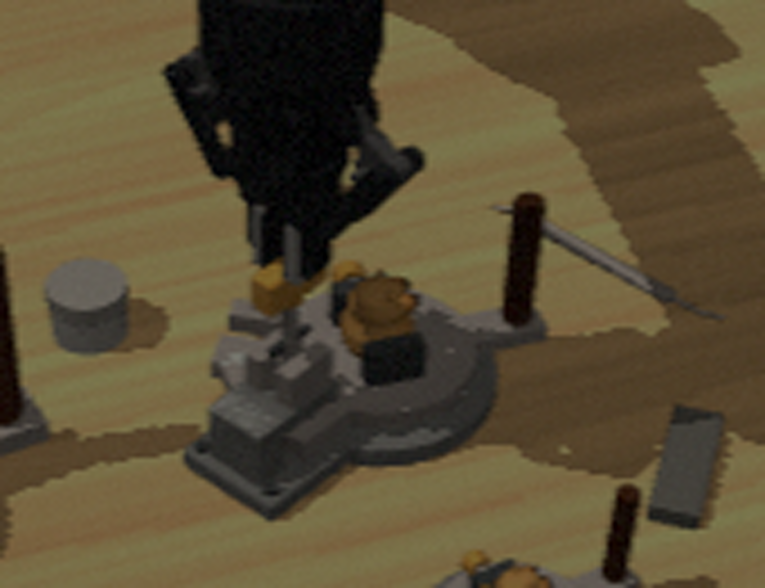

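The crop shows the knob (280,285) pinched and lifted clear of the collar, with about 7 N of spring force. Next I twist counterclockwise by 60°.

drive_tool(
  steps=[
    [0, 0, 0, 0.035, 1],
    [0, 0, 0, 0.075, 1],
    [0, 0, 0, 0.115, 1],
    [0, 0, 0, 0.155, 1],
    [0, 0, 0, 0.195, 1],
    [0, 0, 0, 0.235, 1],
    [0, 0, 0, 0.275, 1],
    [0, 0, 0, 0.315, 1],
    [0, 0, 0, 0.333, 1],
    [0, 0, 0, 0.333, 1],
  ],
)

```text
clock: 7.3
tcp_pos: [588.0, 23.6, 117.9]
tool_rot: [[-0.999, 0.05, -0.0], [0.05, 0.999, 0.0], [0.0, 0.0, -1.0]]
wrist_force: [3.1, 0.9, -7.0]
gripper_width: 0.134
gripper_force: 58.6
```

drive_tool(
  steps=[
    [0, 0, -0.005, 0, 1],
    [0, 0, -0.01, 0, 1],
    [0, 0, -0.015, 0, 1],
    [0, 0, -0.02, 0, 1],
    [0, 0, -0.025, 0, 1],
    [0, 0, -0.027, 0, 1],
    [0, 0, -0.029, 0, 1],
    [0, 0, -0.029, 0, 1],
    [0, 0, -0.029, 0, 1],
    [0, 0, -0.029, 0, 1],
  ],
)

```text
clock: 8.3
tcp_pos: [588.2, 23.7, 112.7]
tool_rot: [[-0.999, 0.049, 0.0], [0.049, 0.999, -0.0], [-0.0, -0.0, -1.0]]
wrist_force: [-0.0, 1.3, -1.7]
gripper_width: 0.129
gripper_force: 59.3
```

drive_tool(
  steps=[
    [0, 0, 0, 0, 0],
    [0, 0, 0, 0, -1],
    [0, 0, 0, 0, -1],
    [0, 0, 0, 0, -1],
    [0, 0, 0, 0, -1],
    [0, 0, 0.05, 0, -1],
    [0, 0, 0.12, 0, -1],
    [0, 0, 0.2, 0, -1],
    [0, 0, 0.28, 0, -1],
    [0, 0, 0.3, 0, -1],
  ],
)

```text
clock: 9.3
tcp_pos: [589.6, 24.1, 175.5]
tool_rot: [[-0.999, 0.049, 0.005], [0.049, 0.999, -0.0], [-0.005, 0.0, -1.0]]
wrist_force: [-0.4, 0.4, 0.4]
gripper_width: 1.0
gripper_force: 0.0
```

Run:
```python
from h import *
c=read_camera("scene");cv2.imwrite("pics/s2.png",cv2.resize(c["color"][110:250,210:380],None,fx=4.5,fy=4.2,interpolation=cv2.INTER_CUBIC))
s=arm.read_state();print(s["wrist_force"],s["tcp_pos"],s["gripper_width"])
```

```text
[ 0.55576863 -0.13061879  0.11712067] [589.38473649  23.90196562 174.98315004] 0.9997741229542145
```

View pics/s2.png

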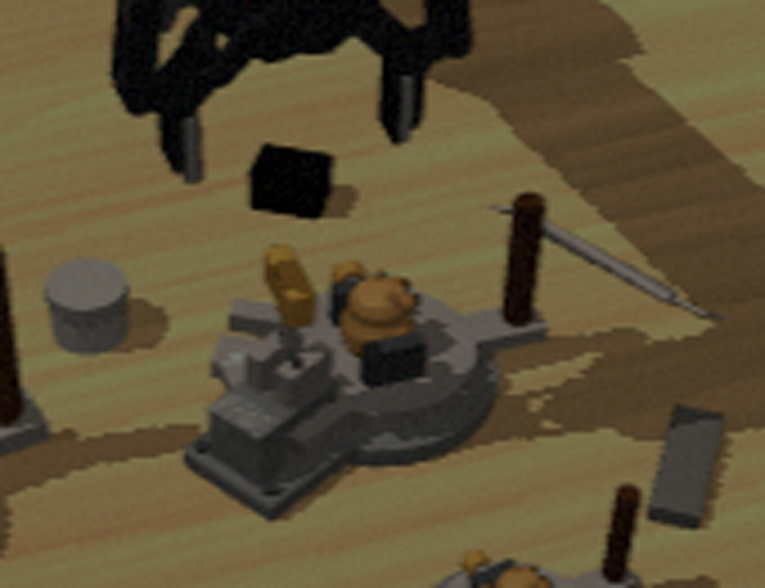

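The picture shows the knob (290,285) held out and twisted, with the fingers clear. Next is the post.

drive_tool(
  steps=[
    [-0.012, 0.06, 0, -0.044, -1],
    [-0.025, 0.13, 0, -0.088, -1],
    [-0.04, 0.2, 0, -0.132, -1],
    [-0.055, 0.28, 0, -0.176, -1],
    [-0.07, 0.36, 0, -0.22, -1],
    [-0.085, 0.44, 0, -0.264, -1],
    [-0.1, 0.52, 0, -0.308, -1],
    [-0.115, 0.6, 0, -0.352, -1],
    [-0.128, 0.65, 0, -0.396, -1],
    [-0.128, 0.664, 0, -0.44, -1],
  ],
)

```text
clock: 10.35
tcp_pos: [561.6, 158.2, 172.1]
tool_rot: [[-0.135, 0.991, -0.001], [0.991, 0.135, 0.0], [0.001, -0.001, -1.0]]
wrist_force: [-0.3, 1.1, 0.2]
gripper_width: 0.999
gripper_force: 0.0
```

drive_tool(
  steps=[
    [0, 0, 0, -0.03, -1],
    [0, 0, 0, -0.061, -1],
    [0, 0, 0, -0.061, -1],
    [0, 0, -0.05, -0.061, -1],
    [0, 0, -0.12, -0.061, -1],
    [0, 0, -0.2, -0.061, -1],
    [0, 0, -0.28, -0.061, -1],
    [0, 0, -0.34, -0.061, -1],
    [0, 0, -0.372, -0.061, -1],
    [0, 0, -0.372, -0.061, -1],
  ],
)

```text
clock: 11.35
tcp_pos: [561.9, 156.4, 96.6]
tool_rot: [[0.052, 0.999, -0.002], [0.999, -0.052, -0.0], [-0.001, -0.002, -1.0]]
wrist_force: [-0.2, -0.4, 0.2]
gripper_width: 0.997
gripper_force: 0.0
```

drive_tool(
  steps=[
    [0, 0, 0, 0, 0],
    [0, 0, 0, 0, 0.3],
    [0, 0, 0, 0, 0.5],
    [0, 0, 0, 0, 1],
    [0, 0, 0, 0, 1],
    [0, 0, 0, 0, 1],
    [0, 0, 0, 0, 1],
    [0, 0, 0, 0, 1],
    [0, 0, 0, 0, 1],
    [0, 0, 0, 0, 1],
  ],
  newtons=30,
)

```text
clock: 12.35
tcp_pos: [562.8, 156.6, 98.4]
tool_rot: [[0.053, 0.999, 0.001], [0.999, -0.053, 0.0], [0.0, 0.001, -1.0]]
wrist_force: [-1.1, -0.6, 4.9]
gripper_width: 0.148
gripper_force: 29.5
```

drive_tool(
  steps=[
    [-0.026, 0.0005, 0, 0.022, 1],
    [-0.052, -0.001, 0, 0.044, 1],
    [-0.078, -0.004, 0, 0.067, 1],
    [-0.104, -0.009, 0, 0.089, 1],
    [-0.129, -0.015, 0, 0.111, 1],
    [-0.154, -0.024, 0, 0.133, 1],
    [-0.178, -0.034, 0, 0.156, 1],
    [-0.202, -0.046, 0, 0.178, 1],
    [-0.224, -0.059, 0, 0.2, 1],
    [-0.246, -0.074, 0, 0.222, 1],
  ],
)

```text
clock: 13.35
tcp_pos: [514.3, 141.8, 98.4]
tool_rot: [[-0.603, 0.797, 0.002], [0.797, 0.603, 0.001], [-0.001, 0.002, -1.0]]
wrist_force: [1.6, -0.8, 3.9]
gripper_width: 0.154
gripper_force: 29.3
```

drive_tool(
  steps=[
    [-0.0205, -0.0165, 0, 0.022, 1],
    [-0.0395, -0.034, 0, 0.044, 1],
    [-0.0575, -0.053, 0, 0.067, 1],
    [-0.074, -0.0735, 0, 0.089, 1],
    [-0.082, -0.084, 0, 0.1, 1],
    [-0.089, -0.095, 0, 0.111, 1],
    [-0.093, -0.1005, 0, 0.114, 1],
    [-0.093, -0.1005, 0, 0.114, 1],
    [-0.093, -0.1005, 0, 0.114, 1],
    [-0.093, -0.1005, 0, 0.114, 1],
  ],
)

```text
clock: 14.35
tcp_pos: [496.2, 122.6, 98.5]
tool_rot: [[-0.843, 0.538, 0.003], [0.538, 0.843, 0.002], [-0.002, 0.003, -1.0]]
wrist_force: [4.6, 2.3, 1.4]
gripper_width: 0.154
gripper_force: 29.3
```

Run:
```python
from h import *
read_camera("top")
s=arm.read_state();print(s["wrist_force"],s["moment"],s["tcp_pos"],s["gripper_width"],s["dq"].round(3))
```

```text
[4.08560722 2.62706211 2.61613947] [ 0.55973474 -1.01295568 -0.02515033] [496.1598449  122.58841147  98.45455302] 0.1480418317407668 [ 0.     0.001  0.001  0.001 -0.    -0.     0.001]
```

drive_tool(
  steps=[
    [-0.003, -0.004, 0, 0, 1],
    [-0.006, -0.009, 0, 0, 1],
    [-0.006, -0.009, 0, 0, 1],
    [-0.006, -0.009, 0, 0, 1],
    [-0.006, -0.009, 0, 0, 1],
    [-0.006, -0.009, 0, 0, 1],
    [-0.006, -0.009, 0, 0, 1],
    [-0.006, -0.009, 0, 0, 1],
    [-0.006, -0.009, 0, 0, 1],
    [-0.006, -0.009, 0, 0, 1],
  ],
)

```text
clock: 15.4
tcp_pos: [496.1, 122.5, 98.6]
tool_rot: [[-0.843, 0.537, 0.006], [0.537, 0.843, 0.005], [-0.002, 0.007, -1.0]]
wrist_force: [7.5, 6.2, -3.5]
gripper_width: 0.154
gripper_force: 29.4
```

drive_tool(
  steps=[
    [0.008, 0.009, 0, 0, 1],
    [0.01, 0.012, 0, 0, 1],
    [0.01, 0.012, 0, 0, -1],
    [0.01, 0.012, 0, 0, -1],
    [0.01, 0.012, 0, 0, -1],
    [0.01, 0.012, 0.04, 0, -1],
    [0.01, 0.012, 0.12, 0, -1],
    [0.01, 0.012, 0.22, 0, -1],
    [0.01, 0.012, 0.32, 0, -1],
    [0.01, 0.012, 0.375, 0, -1],
  ],
)

```text
clock: 16.4
tcp_pos: [496.4, 122.7, 175.7]
tool_rot: [[-0.843, 0.538, 0.003], [0.538, 0.843, 0.0], [-0.002, 0.002, -1.0]]
wrist_force: [0.4, 0.7, 0.2]
gripper_width: 1.001
gripper_force: 0.0
```

Run:
```python
from h import *
c=read_camera("scene");P=world(c)
cv2.imwrite("pics/s3.png",cv2.resize(c["color"][110:250,210:380],None,fx=4.5,fy=4.2,interpolation=cv2.INTER_CUBIC))
s=arm.read_state();print(s["tcp_pos"],s["gripper_width"])
z=P[...,2];d=np.linalg.norm(P[...,:2]-[588.3,23.8],axis=-1)
q=P[(z>112)&(z<135)&(d<28)];r=cv2.minAreaRect(q[:,:2].astype(np.float32));print("knob",len(q),r,np.percentile(z[(z<135)&(d<28)],98))
d=np.linalg.norm(P[...,:2]-[495,122],axis=-1)
q=P[(z>85)&(z<120)&(d<25)];print("post",len(q),q.mean(0) if len(q) else 0)
```

```text
[497.10259051 122.81664222 176.54141418] 1.001425396184874
knob 145 ((589.833984375, 24.465560913085938), (14.898751258850098, 41.39810562133789), 87.70629119873047) 126.97367587287124
post 83 [500.73944114 122.04494912 101.89055   ]
```

View pics/s3.png

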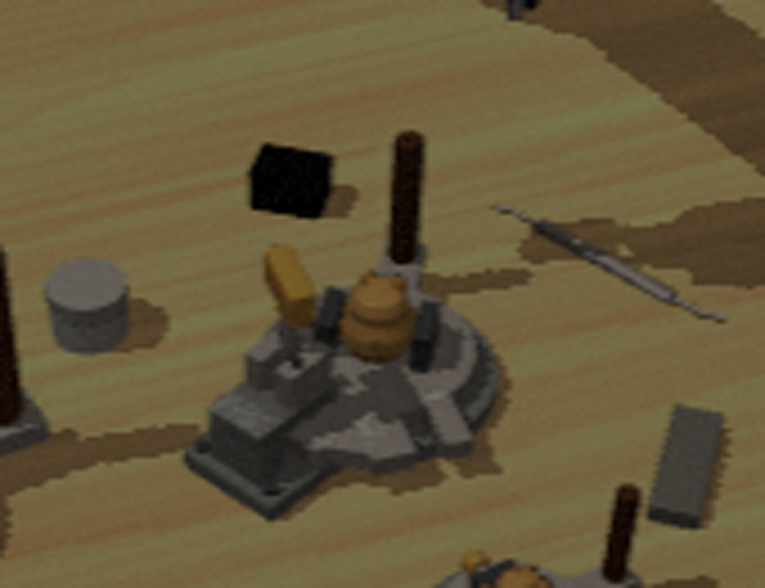

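The picture shows the jaw swung round, with the post now at (405,200). The knob (290,285) is still held out. I'm going back to it to re-grip.

drive_tool(
  steps=[
    [0.05, -0.05, 0, 0.02, -1],
    [0.11, -0.12, 0, 0.04, -1],
    [0.18, -0.19, 0, 0.065, -1],
    [0.25, -0.265, 0, 0.09, -1],
    [0.32, -0.34, 0, 0.115, -1],
    [0.385, -0.41, 0, 0.14, -1],
    [0.435, -0.465, 0, 0.155, -1],
    [0.463, -0.4925, 0, 0.165, -1],
    [0.463, -0.4925, 0, 0.165, -1],
    [0.463, -0.4925, 0, 0.165, -1],
  ],
)

```text
clock: 17.45
tcp_pos: [587.6, 24.0, 172.8]
tool_rot: [[-0.999, 0.05, -0.001], [0.05, 0.999, 0.0], [0.001, 0.0, -1.0]]
wrist_force: [-1.0, 0.4, -0.3]
gripper_width: 1.003
gripper_force: 0.0
```

drive_tool(
  steps=[
    [0, 0, -0.04, 0, -1],
    [0, 0, -0.09, 0, -1],
    [0, 0, -0.15, 0, -1],
    [0, 0, -0.21, 0, -1],
    [0, 0, -0.26, 0, -1],
    [0, 0, -0.29, 0, -1],
    [0, 0, -0.303, 0, -1],
    [0, 0, -0.303, 0, -1],
    [0, 0, -0.303, 0, -1],
    [0, 0, -0.303, 0, -1],
  ],
)

```text
clock: 18.45
tcp_pos: [588.5, 23.8, 112.9]
tool_rot: [[-0.999, 0.049, 0.001], [0.049, 0.999, -0.0], [-0.001, 0.0, -1.0]]
wrist_force: [0.7, -0.2, -0.2]
gripper_width: 1.0
gripper_force: 0.0
```

drive_tool(
  steps=[
    [0, 0, 0, 0, 0],
    [0, 0, 0, 0, 0.3],
    [0, 0, 0, 0, 0.5],
    [0, 0, 0, 0, 1],
    [0, 0, 0, 0, 1],
    [0, 0, 0, 0, 1],
    [0, 0, 0, 0, 1],
    [0, 0, 0, 0, 1],
    [0, 0, 0, 0, 1],
    [0, 0, 0, 0, 1],
  ],
  newtons=60,
)

```text
clock: 19.45
tcp_pos: [588.4, 23.8, 112.6]
tool_rot: [[-0.999, 0.049, 0.001], [0.049, 0.999, 0.0], [-0.001, 0.0, -1.0]]
wrist_force: [-0.3, -0.2, 3.8]
gripper_width: 0.133
gripper_force: 58.8
```

Next I lift 4 mm, twist back 60°, then lower 18.5 mm and let the spring take it.

drive_tool(
  steps=[
    [0, 0, 0.01, 0, 1],
    [0, 0, 0.02, 0, 1],
    [0, 0, 0.02, -0.045, 1],
    [0, 0, 0.02, -0.09, 1],
    [0, 0, 0.02, -0.135, 1],
    [0, 0, 0.02, -0.18, 1],
    [0, 0, 0.02, -0.225, 1],
    [0, 0, 0.02, -0.27, 1],
    [0, 0, 0.02, -0.31, 1],
    [0, 0, 0.02, -0.333, 1],
  ],
)

```text
clock: 20.45
tcp_pos: [587.9, 23.8, 115.7]
tool_rot: [[-0.454, 0.891, -0.001], [0.891, 0.454, 0.0], [0.001, -0.0, -1.0]]
wrist_force: [2.7, 0.4, -7.3]
gripper_width: 0.132
gripper_force: 58.6
```

drive_tool(
  steps=[
    [0, 0, 0, 0, 1],
    [0, 0, -0.01, 0, 1],
    [0, 0, -0.023, 0, 1],
    [0, 0, -0.036, 0, 1],
    [0, 0, -0.05, 0, 1],
    [0, 0, -0.063, 0, 1],
    [0, 0, -0.076, 0, 1],
    [0, 0, -0.087, 0, 1],
    [0, 0, -0.09, 0, 1],
    [0, 0, -0.09, 0, 1],
  ],
)

```text
clock: 21.45
tcp_pos: [588.2, 23.8, 98.7]
tool_rot: [[-0.458, 0.889, 0.0], [0.889, 0.458, -0.0], [-0.0, 0.0, -1.0]]
wrist_force: [0.6, 0.7, -1.2]
gripper_width: 0.129
gripper_force: 59.2
```

drive_tool(
  steps=[
    [0, 0, -0.003, 0, 1],
    [0, 0, -0.003, 0, 1],
    [0, 0, -0.003, 0, 0],
    [0, 0, -0.003, 0, -1],
    [0, 0, -0.003, 0, -1],
    [0, 0, -0.003, 0, -1],
    [0, 0, -0.003, 0, -1],
    [0, 0, 0.05, 0, -1],
    [0, 0, 0.13, 0, -1],
    [0, 0, 0.22, 0, -1],
  ],
)

```text
clock: 22.45
tcp_pos: [588.3, 23.9, 143.9]
tool_rot: [[-0.458, 0.889, 0.0], [0.889, 0.458, 0.0], [0.0, 0.0, -1.0]]
wrist_force: [-1.1, -0.4, 0.1]
gripper_width: 0.996
gripper_force: 0.0
```

drive_tool(
  steps=[
    [0, 0, 0.1, 0, -1],
    [0, 0, 0.2, 0, -1],
    [0, 0, 0.3, 0, -1],
    [0, -0.1, 0.4, 0, -1],
    [-0.1, -0.2, 0.4, 0, -1],
    [-0.2, -0.3, 0.4, 0, -1],
    [-0.3, -0.4, 0.4, 0, -1],
    [-0.4, -0.5, 0.4, 0, -1],
    [-0.45, -0.55, 0.4, 0, -1],
    [-0.45, -0.55, 0.4, 0, -1],
  ],
)

```text
clock: 23.45
tcp_pos: [497.7, -87.8, 223.5]
tool_rot: [[-0.455, 0.89, 0.001], [0.89, 0.455, -0.002], [-0.002, 0.0, -1.0]]
wrist_force: [0.3, -0.6, 0.1]
gripper_width: 0.998
gripper_force: 0.0
```

Run:
```python
from h import *
s=arm.read_state();print(s["tcp_pos"],s["wrist_force"])
for n in("scene","top"):
    c=read_camera(n);P=world(c)
    z=P[...,2];d=np.linalg.norm(P[...,:2]-[588.3,23.8],axis=-1);m=(z<135)&(z>95)&(d<28)
    zt=np.median(z[m]);q=P[m&(z>107)];r=cv2.minAreaRect(q[:,:2].astype(np.float32)) if len(q) else 0;print(n,"knob",len(q),r,zt,np.percentile(z[m],95) if m.any() else 0)
    d=np.linalg.norm(P[...,:2]-[495,122],axis=-1)
    q=P[(z>106)&(z<120)&(d<25)];print("post",len(q),q.mean(0) if len(q) else 0)
    im=c["color"][110:250,210:380] if n=="scene" else c["color"][100:300,110:320]
    cv2.imwrite(f"pics/{n}4.png",cv2.resize(im,None,fx=3,fy=3,interpolation=cv2.INTER_CUBIC))
```

```text
[497.66475007 -87.7669291  223.46780401] [ 0.26093216 -0.58443369  0.09859789]
scene knob 109 ((590.2743530273438, 23.53626251220703), (15.216447830200195, 39.82170486450195), 27.13103675842285) 110.04896514530873 113.08028414478798
post 33 [498.88053852 122.53496736 110.69850946]
top knob 222 ((587.0364379882812, 23.55964469909668), (14.120291709899902, 39.70670700073242), 26.311426162719727) 111.74633180883154 113.58362554270043
post 80 [495.03840069 121.68455657 110.69378955]
```

View pics/scene4.png

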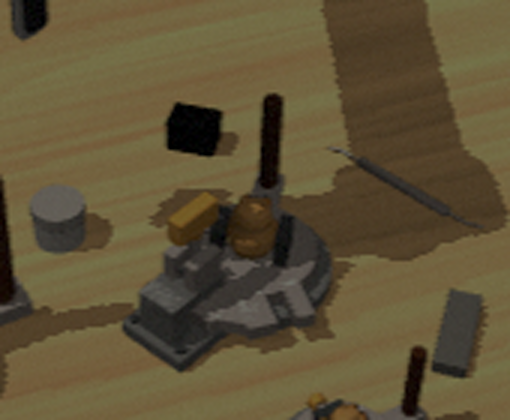

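View pics/top4.png

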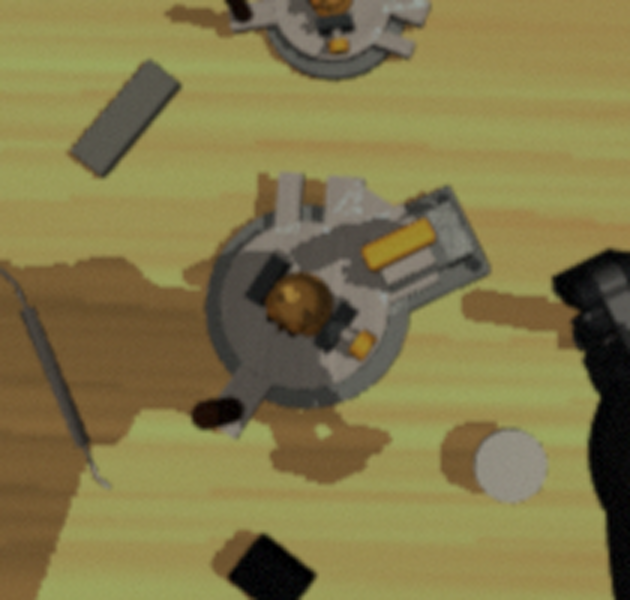

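Both views show the knob back in line, with its top at 111.7 mm as at the start, so the pin is home. The post is at the second stop (495,122), and the canister and stone haven't moved. I'm handing the job in.

```bash
python3 -c "
from cell import ticket
print(ticket.finish_job())"
```

```text
the job is handed in; nothing more can be done
None
```

The owl's jaw is at its second stop with the pin fully home, the canister and stone were not touched, and the job was handed in at about 23.6 s on the robot's clock; no verdict came back.

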